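# Hold the scrap bin open and ease its lid shut

### The arm

A 7-joint arm with a two-finger parallel gripper is mounted at the origin on the work surface. World frame = base frame: x ahead of the robot, y to its left, z up, the work surface at z = 0. Lengths are in m, angles in rad, forces in N, time in s.
With the tool pointing down it reaches from about 0.425 to 1.025 m from the base axis. Payload 9.4 kg.
Tool frame: the origin (TCP) lies between the finger pads; the fingertips stand 25 mm ahead of it and the grasp point (between the pads) lies 6 mm ahead of it; z points along the fingers, y is the line along which they close (so a half turn about z gives the same grasp; the last joint's range is limited). The gripper opens to 93 mm and grips with 3 to 60 N. Pads are 15 mm wide; open, the fingers measure 128 mm over their backs; the gripper's body (75 mm by 188 mm) begins 65 mm behind the grasp point.
Start: joints at [-1.417, 0.599, -0.003, 1.599, 0.002, 0.943, -0.08], TCP at [0.166, 0.706, 0.244] pointing down, gripper open.
Joint ranges: [-2.57, 2.57], [-0.35, 1.97], [-1.29, 1.29], [0.11, 2.56], [-1.05, 4.19], [0.11, 1.86], [-2.63, 2.63]. Speed limits (rad/s): [2.22, 2.22, 3.01, 3.01, 3.14, 3.14, 3.14].

### API

Orientations are given as [roll, pitch, yaw] about the fixed x, y, z axes, in that order (R = Rz(yaw) Ry(pitch) Rx(roll)).
In Python, from bench import state, capture, camera_model, close_job gives the robot as it stands. The module is installed in compiled form; this text tells all that it offers.
- The arm moves only by the shell command python3 -m jog 'ROWS' [FORCE]. ROWS is text: rows parted by semicolons, each of 7 numbers parted by spaces: the opening, from 0 (shut) to 1 (fully open), then the shift along the tool's x, y, z in cm, then the turn, a rotation vector about the tool's x, y, z in rad. A call has 1 to 8 rows; each row shifts and turns the commanded pose from where the row before left it, along the tool's axes as they then stand; what a row does not reach is not made up. A row lasts 1/12 s, in which the tool goes at most 41.7 mm and 7.16 degrees, less where a joint would pass 70% of its speed; a pose out of reach is approached as far as the arm can. A call with a gripper value outside its range is refused whole. The fingers move at their own pace and stop on an object; FORCE is the grip in N (left out, the last holds). Time passes only in rows, so rows that do not move let the fingers close. It gives the time, the measured TCP pose, the force, the opening and the grip force at its end, in the units of the state.
- state(): the state, without advancing time (a new reading comes with each control period).
- capture(name): name is "scene" or "top"; returns (picture, depth): 420x560x3 uint8, red, green, blue; 420x560 float32, m along the optical axis (not along the pixel's ray), 0 where there is no reading.
- camera_model(name): a dict with "intrinsics" (3x3 intrinsics, pixels), "rvec" (rotation vector, rad) and "tvec" (3), from world to camera coordinates, as OpenCV has them. Camera axes: x right, y down, z forward; pixel columns grow to the right and rows downward; lengths in m; the calibration is good to about 2 mm. A picture is of the moment at which its call begins. camera_model takes no time and is no camera call.
- close_job(): hands the job in; it is judged then, once.
The state is a dict: "time": time; "q": joint angles; "dq": joint speeds; "joint_efforts": joint torques, N m; "eef_pos": TCP position; "orientation": TCP orientation; "force": force on the tool from outside, world axes, zero at the start; "moment": the same for the moment, N m; "width": finger opening in m; "grip_force": force on a finger pad.
Only numpy, scipy, OpenCV 4.12 (cv2) and the standard library are available. Lean on these libraries where they do the work, as an engineer would, in place of code of your own. Each camera call takes 0.05 s, during which the arm holds its last target. There are 200 camera calls.

### The job

Press down the lever of the larger of the two table-top bins until its lid stands wide open, hold it open for three seconds while crusts are dropped in, then ease the lever back up so that the lid comes down slowly and shuts without a slam, and take the hand away. Work the lid by its lever only, and leave the smaller bin shut and the jar, tub and mug where they stand.

Things in the scene. Friction and masses are not known exactly. Their poses are not given: they have to be found in the camera images.
- scrap_bin: the larger bin, white plastic, fixed to the table: 190 mm along its x, 200 mm along its y, 130 mm high, 140 mm with its grey lid. Origin at the centre of its underside. Its own -x side is the lever side, its +x side the hinge side. It stands left or right of the smaller bin
- scrap_pad (a point): top centre of the black rubber pad on the larger bin's lever, pressed downward; 32 mm (bin x) by 40 mm (bin y), 10 thick. 175 mm from the bin's centre along its -x, 80 mm clear of its wall, 130 mm above the table at rest. Fully pressed it has sunk 53 mm, under 3 mm sideways, leaning outward 0.30 rad. The lid's weight pushes it up with 1 to 6 N: it follows the finger up, and slams the lid if let go
- scrap_lever (a joint): angle of the larger bin's lever, rad: 0 at rest (lid shut), 0.30 fully pressed at its stop. The lid turns 3.6 times as far as the lever, so near the end 5 mm at the pad is 0.1 rad of lid
- scrap_lid: grey lid of the larger bin, 202 by 208 by 11 mm. Origin on the hinge at the bin's +x rim, 130 mm above the table; the lid extends along its own -x. Shut, its axes are those of the bin; its free edge rises as it turns about the hinge (+y), 1.08 rad when the lever is fully pressed, its free edge then about 310 mm above the table
- small_bin: the smaller bin, of the same make: 130 mm along x, 120 mm along y, 140 mm high with its lid, fixed; its own -x side is the lever side. Origin at the centre of its underside. To be left shut
- small_pad (a point): centre of the top face of the smaller bin's lever pad (32 by 40 mm), 145 mm from its centre along its -x, 130 mm above the table. Not to be pressed
- small_lever (a joint): angle of the smaller bin's lever, rad: 0 at rest, 0.30 fully pressed
- jar_mid (a point): centre of a closed jar with a yellow cap, 64 mm across, 95 mm high, loose, beside the larger bin's lever
- tub_mid (a point): centre of an open white plastic tub, 90 mm across, 70 mm high, loose
- mug_mid (a point): centre of a white mug, 76 mm across, 90 mm high, loose

How it is judged:
On the way, in this order (a step that is already met when the one before it is completed fails the run):
1. the larger bin's lid is held wide open (more than 0.9 rad) for two seconds (angle between scrap_lid's own z axis and vertical above 0.9 rad), for 2 s.
2. the lid is shut again (angle between scrap_lid's own z axis and vertical below 0.04 rad), for 0.2 s.
At the end, for the whole second after the job is handed in: The larger bin's lid is shut (within 0.04 rad) and still, its lever back at rest (within 0.015 rad), the smaller bin shut, and the jar, tub and mug within 20 mm of where they stood (angle between scrap_lid's own z axis and vertical below 0.04 rad and value of joint each of scrap_lever, small_lever below 0.015 rad and angular speed of scrap_lid below 0.1 rad/s and distance of each of jar_mid, tub_mid, mug_mid from where it was at the start of the episode below 0.02 m); the robot touches nothing.
It fails at once if the lid slams: it turns shut faster than 2 rad/s within the last 0.5 rad (angle between scrap_lid's own z axis and vertical below 0.5 rad and angular speed of scrap_lid above 2 rad/s and velocity of joint scrap_lever below -0.1 rad/s).
It fails at once if the lid itself is pushed or lifted by the robot (contact force between any of the fingers, the arm and scrap_lid above 1 N).
It fails at once if the smaller bin is opened (value of joint small_lever above 0.06 rad).
It fails at once if the jar, tub or mug is shoved, tipped or lifted (distance of any of jar_mid, tub_mid, mug_mid from where it was at the start of the episode above 0.03 m).
It also fails if it takes over 43 s, if anything falls off the work surface, if the arm or the gripper's body presses on something with over 40 N, if the wrist force passes 120 N, or if a joint passes its speed limit or range.

## Working session

There is one attempt and no reset: what is moved stays moved. The work goes in short steps, Python scripts to look and compute and a shell command to move; the robot and the scene stay as the last step left them, time stands still between calls to the robot, and variables do not carry over. Pictures are saved under pics/ and viewed, at most 10 in all, crops included, and the job is handed in when it is done.

```bash
mkdir -p pics; python3 - <<'E'
from bench import *
import cv2,numpy as np
for n in("scene","top"):
    p,d=capture(n); cv2.imwrite(f"pics/{n}.png",p[:,:,::-1]); np.savez(f"pics/{n}.npz",p=p,d=d,**camera_model(n))
s=state();print(s['time'],s['eef_pos'],s['orientation'],s['force'],s['width'])
E
```

```text
0.1 [0.16576455 0.7053838  0.24285842] [-3.14022153e+00  1.11190577e-04  2.91084994e+00] [-0.18592889  0.03580606 -0.32066165] 0.09300926235823719
```

View pics/scene.png

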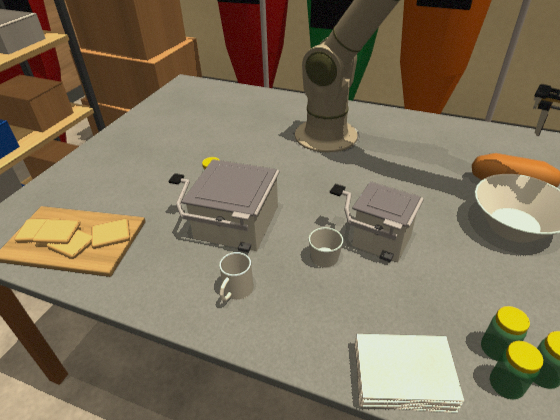

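View pics/top.png

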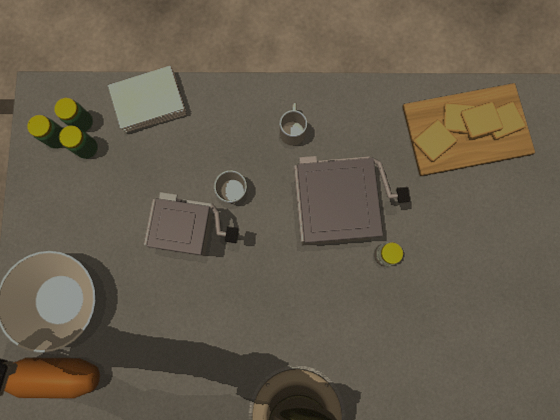

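The scene view has the larger bin at about (235,203) with its black pad at (176,179), and the yellow-capped jar behind it at (210,163). In the top view the larger bin is at (340,200), its pad at (403,195), jar at (392,254), mug at (293,125) and tub at (231,188). The smaller bin is at (178,226) with its pad at (232,235).

```bash
cat > h.py <<'E'
import numpy as np,cv2
def load(n):
    z=np.load(f"pics/{n}.npz"); return {k:z[k] for k in z.files}
def ray(c,u,v):
    R=cv2.Rodrigues(c['rvec'])[0]; o=-R.T@c['tvec'].ravel()
    return o,R.T@np.linalg.solve(c['intrinsics'],[u,v,1.])
def atz(c,u,v,z):
    o,r=ray(c,u,v); return o+r*(z-o[2])/r[2]
def cloud(c):
    v,u=np.mgrid[:420,:560]; R=cv2.Rodrigues(c['rvec'])[0]; o=-R.T@c['tvec'].ravel()
    P=np.linalg.inv(c['intrinsics'])@np.stack([u.ravel(),v.ravel(),np.ones(u.size)])*c['d'].ravel()
    return (R.T@P).T.reshape(420,560,3)+o
E
python3 - <<'E'
from h import *
cs={n:load(n) for n in("scene","top")}
for n,win in(("top",(380,175,425,215)),("scene",(165,170,186,188)),("top",(220,222,245,248))):
    c=cs[n];W=cloud(c);x0,y0,x1,y1=win
    m=np.zeros((420,560),bool);m[y0:y1,x0:x1]=c['p'][y0:y1,x0:x1].max(2)<40
    m&=(W[...,2]>.1)&(W[...,2]<.15) 
    q=W[m]; v,u=np.nonzero(m)
    r=cv2.minAreaRect((q[:,:2]*1000).astype(np.float32))
    print(n,m.sum(),"uv",u.mean(),v.mean(),"xyz",np.median(q,0),"rect",r, atz(c,u.mean(),v.mean(),.13))
# two-view of the pad top centre
A=[];b=[]
# lid rect
c=cs["top"];W=cloud(c)
m=np.zeros((420,560),bool);m[140:260,285:390]=True;m&=(W[...,2]>.13)&(W[...,2]<.155)
q=W[m];print("lid z",np.median(q[:,2]),cv2.minAreaRect((q[:,:2]*1000).astype(np.float32)))
m=np.zeros((420,560),bool);m[235:275,370:412]=True;m&=(c['p'][...,0]>100)&(c['p'][...,2]<60)
print("jar",m.sum(),np.median(W[m],0))
for u,v in((293,125),(231,188)):print(atz(c,u,v,.08))
E
python3 -c "
import cv2;i=cv2.imread('pics/top.png')[130:280,280:430];j=cv2.imread('pics/scene.png')[140:260,150:300]
cv2.imwrite('pics/c1.png',cv2.hconcat([cv2.resize(i,(400,400)),cv2.resize(j,(400,400))])*1)"
```

```text
top 165 uv 402.8484848484849 194.77575757575758 xyz [ 0.57820704 -0.27322672  0.12885419] rect ((578.76025390625, -274.61895751953125), (37.23622512817383, 29.444915771484375), 2.682509660720825) [ 0.57818661 -0.27342328  0.13      ]
scene 74 uv 175.5 178.95945945945945 xyz [ 0.59185773 -0.26951927  0.12837582] rect ((584.34423828125, -268.8283386230469), (27.83779525756836, 37.14223098754883), 88.33998107910156) [ 0.59102206 -0.26740246  0.13      ]
top 171 uv 231.42105263157896 234.66666666666666 xyz [0.4701022  0.17053928 0.12877469] rect ((471.5440979003906, 172.21009826660156), (31.551265716552734, 38.54401397705078), 88.0892333984375) [0.4708035  0.17125312 0.13      ]
lid z 0.13858800701080987 ((574.3801879882812, -116.79547119140625), (225.4031524658203, 241.18252563476562), 5.074837684631348)
jar 357 [ 0.42915933 -0.24881778  0.09415742]
[0.78353973 0.01148064 0.08      ]
[0.60359676 0.18018474 0.08      ]
```

View pics/c1.png

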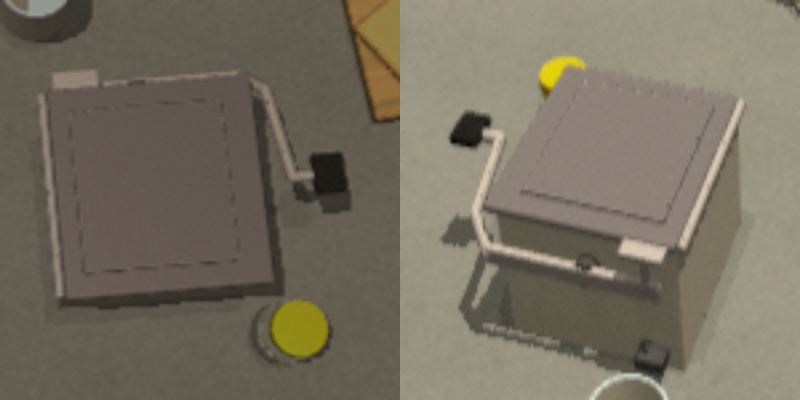

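```bash
python3 -m jog '0 0 0 0 0 0 0.12;0 0 0 0 0 0 0.12;0 0 0 0 0 0 0.12;0 0 0 0 0 0 0.12;0 0 0 0 0 0 0.12;0 0 0 0 0 0 0.12;0 0 0 0 0 0 0.12;0 0 0 0 0 0 0.12' 20; python3 -m jog '0 0 0 0 0 0 0.107;0 0 0 0 0 0 0.107;0 0 0 0 0 0 0.107;0 0 0 0 0 0 0'
```

```text
time: 0.77
eef_pos: [0.1657, 0.7056, 0.2432]
orientation: [-3.141, 0.001, 1.945]
force: [-0.0, -0.6, 1.2]
width: 0.0441
grip_force: 0.0
time: 1.1
eef_pos: [0.1654, 0.7056, 0.243]
orientation: [3.142, 0.001, 1.625]
force: [0.8, 0.7, -1.2]
width: 0.0178
grip_force: 0.0
```

```bash
python3 -m jog '0 -1.7 3.2 0 0 0 0;0 -1.7 3.2 0 0 0 0;0 -1.7 3.2 0 0 0 0;0 -1.7 3.2 0 0 0 0;0 -1.7 3.2 0 0 0 0;0 -1.7 3.2 0 0 0 0;0 -1.7 3.2 0 0 0 0;0 -1.7 3.2 0 0 0 0' ; python3 -m jog '0 -1.7 3 0 0 0 0;0 -1.7 3 0 0 0 0;0 -3 0 0 0 0 0;0 -3 0 0 0 0 0;0 -3 0 0 0 0 0;0 -3 0 0 0 0 0;0 -3 0 0 0 0 0;0 0 0 0 0 0 0'
```

```text
time: 1.77
eef_pos: [0.4308, 0.5841, 0.2434]
orientation: [-3.141, 0.0, 1.634]
force: [-0.5, -0.1, -0.2]
width: 0.0003
grip_force: 0.0
time: 2.43
eef_pos: [0.5016, 0.3978, 0.2441]
orientation: [-3.142, 0.003, 1.627]
force: [0.4, -0.8, -0.2]
width: 0.0004
grip_force: 0.0
```

```bash
python3 -m jog '0 -3.7 0.2 0 0 0 0;0 -3.7 0.2 0 0 0 0;0 -3.7 0.2 0 0 0 0;0 -3.7 0.2 0 0 0 0;0 -3.7 0.2 0 0 0 0;0 -3.7 0.2 0 0 0 0;0 -3.7 0.2 0 0 0 0;0 -3.7 0.2 0 0 0 0' ; python3 -m jog '0 -3.7 0.2 0 0 0 0;0 -3.7 0.2 0 0 0 0;0 -3.7 0.2 0 0 0 0;0 -3.7 0.2 0 0 0 0;0 -3.7 0.2 0 0 0 0;0 -3.7 0.2 0 0 0 0;0 -3.7 0.2 0 0 0 0;0 -3.7 0.2 0 0 0 0';python3 -m jog '0 -3.7 0.2 0 0 0 0;0 -3.7 0.2 0 0 0 0;0 -0.9 0.3 0 0 0 0;0 0 0 0 0 0 0;0 0 0 0 0 0 0'
```

```text
time: 3.1
eef_pos: [0.5336, 0.1089, 0.2437]
orientation: [3.141, 0.0, 1.634]
force: [0.4, 1.0, 0.7]
width: 0.0003
grip_force: 0.0
time: 3.77
eef_pos: [0.5671, -0.1858, 0.2436]
orientation: [3.142, -0.0, 1.634]
force: [0.3, 0.7, 0.4]
width: 0.0009
grip_force: 0.0
time: 4.18
eef_pos: [0.5788, -0.2665, 0.2432]
orientation: [-3.141, -0.001, 1.631]
force: [-0.9, 0.4, -0.7]
width: 0.0005
grip_force: 0.0
```

```bash
python3 -m jog '0 -0.4 0 2 0 0 0;0 -0.3 0 2 0 0 0;0 0 0 2 0 0 0;0 0 0 1 0 0 0;0 0 0 0 0 0 0;0 0 0 0 0 0 0'; python3 - <<'E'
from bench import *
import cv2,numpy as np
L=[]
for n in("scene","top"):
    p,d=capture(n); L.append(p[:,:,::-1]); np.savez(f"pics/{n}2.npz",p=p,d=d,**camera_model(n))
a=cv2.resize(L[0][120:270,120:270],(400,400));b=cv2.resize(L[1][130:280,290:440],(400,400))
cv2.imwrite("pics/c2.png",cv2.hconcat([a,b]))
E
```

```text
time: 4.68
eef_pos: [0.5795, -0.2722, 0.1737]
orientation: [-3.141, -0.001, 1.632]
force: [1.0, -0.6, 0.5]
width: 0.0001
grip_force: 0.0
```

View pics/c2.png

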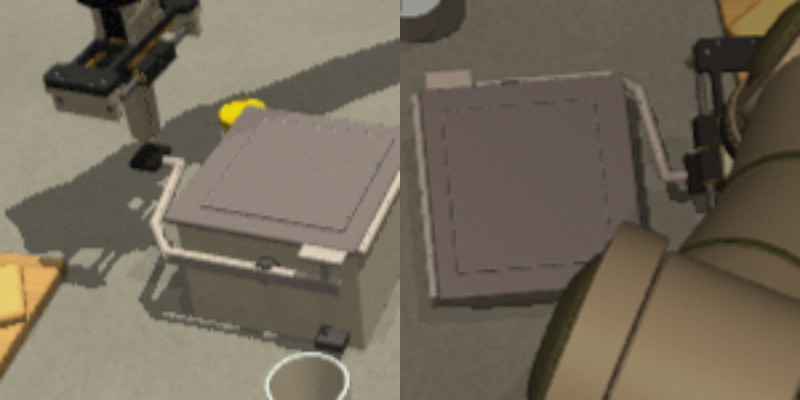

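The left crop shows the closed fingers just above the pad, at about (150,140) against (150,157). In the right crop the forearm overhangs the bin's near corner, so I'm checking its clearance against the lid's sweep.

```bash
python3 - <<'E'
from h import *
ex=np.array([-.06,.998]);ey=np.array([-.998,-.06])
c0=np.array([.579,-.274])+.175*ex
print("bin centre",c0)
for n in("scene2","top2"):
    W=cloud(load(n)); d=W[...,:2]-c0; X=d@ex;Y=d@ey;Z=W[...,2]
    m=(abs(Y)<.13)&(X>-.14)&(X<.12)&(Z>.16)&(Z<1.2)
    r=np.hypot(X-.095,Z-.13)
    print(n,m.sum())
    if m.sum():
        i=np.argsort(r[m])[:1];print("nearest",X[m][i],Y[m][i],Z[m][i],r[m][i]," zmin",Z[m].min())
        ang=np.arctan2(Z-.13,.095-X); 
        k=m&(ang<1.2); print("in sweep angle: rmin",r[k].min() if k.any() else None, "zmin",Z[k].min() if k.any() else None,"zrange",np.percentile(Z[k],[5,50,95]) if k.any() else None)
# column-wise: what arm is like along its length, within top view
W=cloud(load("top2"));d=W[...,:2]-c0;X=d@ex;Y=d@ey;Z=W[...,2]
for y in np.arange(-.1,.32,.04):
    m=(abs(Y-y)<.01)&(Z>.2)&(X<.1)
    if m.any():
        print(round(y,2),"X",X[m].min().round(3),X[m].max().round(3),"Zmax",Z[m].max().round(3),"Z at Xmax",Z[m][X[m].argmax()].round(3))
p=load("scene2")['p'][:,:,::-1];cv2.imwrite("pics/s2.png",p)
E
```

```text
bin centre [ 0.5685  -0.09935]
scene2 3033
nearest [-0.13618951] [-0.08635876] [0.2359264] [0.25430099]  zmin 0.2334761859476926
in sweep angle: rmin 0.2543009924100422 zmin 0.2334761859476926 zrange [0.26465117 0.51556339 0.5858972 ]
top2 3703
nearest [-0.13971021] [-0.00654066] [0.23868889] [0.25865452]  zmin 0.23868889057168197
in sweep angle: rmin 0.2586545155616849 zmin 0.23868889057168197 zrange [0.3499198  0.57151466 0.66299171]
-0.1 X -0.196 -0.139 Zmax 0.279 Z at Xmax 0.263
-0.06 X -0.184 -0.14 Zmax 0.527 Z at Xmax 0.27
-0.02 X -0.226 -0.117 Zmax 0.565 Z at Xmax 0.484
0.02 X -0.22 -0.093 Zmax 0.613 Z at Xmax 0.577
0.06 X -0.191 -0.061 Zmax 0.673 Z at Xmax 0.641
0.1 X -0.139 -0.027 Zmax 0.736 Z at Xmax 0.691
0.14 X -0.107 0.063 Zmax 0.847 Z at Xmax 0.846
0.18 X -0.082 0.092 Zmax 0.869 Z at Xmax 0.832
0.22 X -0.03 0.1 Zmax 0.884 Z at Xmax 0.847
0.26 X -0.016 0.1 Zmax 0.879 Z at Xmax 0.793
0.3 X 0.011 0.1 Zmax 0.83 Z at Xmax 0.685
```

View pics/s2.png

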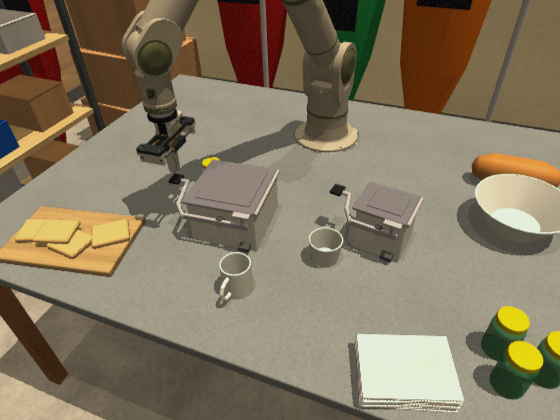

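The arm stays high and clear of the lid's sweep, with at least 29 mm to spare after the descent, so I'm pressing.

```bash
python3 -m jog '0 0 0 0.8 0 0 0;0 0 0 0.6 0 0 0;0 0 0 0.4 0 0 0;0 0 0 0.4 0 0 0;0 0 0 0.4 0 0 0;0 0 0 0 0 0 0';python3 -m jog '0 0 0 0.5 0 0 0;0 0 0 0.5 0 0 0;0 0 0 0.5 0 0 0;0 0 0 0.5 0 0 0;0 0 0 0 0 0 0'
```

```text
time: 5.28
eef_pos: [0.5794, -0.2743, 0.1473]
orientation: [3.141, 0.001, 1.629]
force: [0.4, -0.7, 4.0]
width: 0.0007
grip_force: 2.5
time: 5.7
eef_pos: [0.5791, -0.2737, 0.1268]
orientation: [-3.141, -0.0, 1.629]
force: [0.3, -3.8, 3.7]
width: 0.0006
grip_force: 2.1
```

```bash
python3 -m jog '0 0 0 0.5 0 0 0;0 0 0 0.5 0 0 0;0 0 0 0.4 0 0 0;0 0 0 0.3 0 0 0;0 0 0 0 0 0 0';python3 - <<'E'
from bench import *
import cv2,numpy as np
from h import *
p,d=capture("scene"); np.savez("pics/scene3.npz",p=p,d=d,**camera_model("scene"));cv2.imwrite("pics/s3.png",p[:,:,::-1])
ex=np.array([-.06,.998]);ey=np.array([-.998,-.06]);c0=np.array([.5685,-.0994])
W=cloud(load("scene3"));D=W[...,:2]-c0;X=D@ex;Y=D@ey;Z=W[...,2]
m=(abs(Y)<.08)&(X>-.06)&(X<.14)&(Z>.15)&(Z<.35)
print(m.sum()); 
if m.sum()>50: print("slope rad",np.arctan(-np.polyfit(X[m],Z[m],1)[0]),Z[m].max())
E
```

```text
time: 6.12
eef_pos: [0.5791, -0.2726, 0.1097]
orientation: [-3.14, -0.001, 1.63]
force: [-0.4, -1.5, 2.4]
width: 0.0002
grip_force: 1.6
2655
slope rad 0.9766286153045037 0.3038272227493628
```

View pics/s3.png

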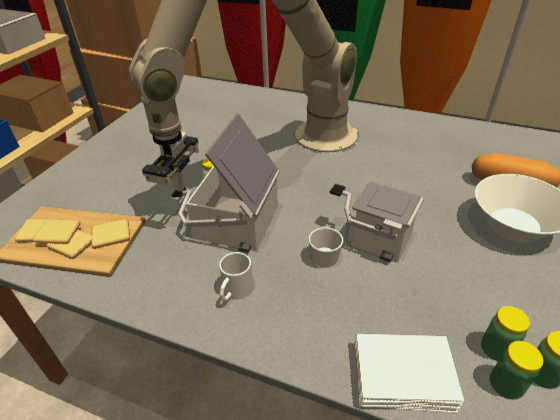

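The larger lid stands open at (240,160), about 0.98 rad, with the fingers on the pad at (178,193). The smaller bin is shut. I'll press slightly further and hold.

```bash
python3 -m jog '0 0 0 0.2 0 0 0;0 0 0 0 0 0 0;0 0 0 0 0 0 0;0 0 0 0 0 0 0;0 0 0 0 0 0 0;0 0 0 0 0 0 0;0 0 0 0 0 0 0;0 0 0 0 0 0 0' 
python3 -m jog '0 0 0 0 0 0 0;0 0 0 0 0 0 0;0 0 0 0 0 0 0;0 0 0 0 0 0 0;0 0 0 0 0 0 0;0 0 0 0 0 0 0;0 0 0 0 0 0 0;0 0 0 0 0 0 0' >/dev/null
python3 -m jog '0 0 0 0 0 0 0;0 0 0 0 0 0 0;0 0 0 0 0 0 0;0 0 0 0 0 0 0;0 0 0 0 0 0 0;0 0 0 0 0 0 0;0 0 0 0 0 0 0;0 0 0 0 0 0 0' >/dev/null
python3 -m jog '0 0 0 0 0 0 0;0 0 0 0 0 0 0;0 0 0 0 0 0 0;0 0 0 0 0 0 0;0 0 0 0 0 0 0;0 0 0 0 0 0 0;0 0 0 0 0 0 0;0 0 0 0 0 0 0' >/dev/null
python3 -m jog '0 0 0 0 0 0 0;0 0 0 0 0 0 0;0 0 0 0 0 0 0;0 0 0 0 0 0 0;0 0 0 0 0 0 0;0 0 0 0 0 0 0;0 0 0 0 0 0 0;0 0 0 0 0 0 0'
```

```text
time: 6.83
eef_pos: [0.5794, -0.2734, 0.1087]
orientation: [3.141, -0.0, 1.63]
force: [-0.3, 1.0, 2.8]
width: 0.0005
grip_force: 0.8
time: 9.5
eef_pos: [0.5794, -0.2736, 0.1087]
orientation: [3.141, 0.0, 1.63]
force: [0.3, 0.9, 1.3]
width: 0.0001
grip_force: 0.9
```

```bash
for k in 1; do python3 -m jog '0 0 0 -0.1 0 0 0;0 0 0 -0.2 0 0 0;0 0 0 -0.2 0 0 0;0 0 0 -0.2 0 0 0;0 0 0 -0.2 0 0 0;0 0 0 -0.2 0 0 0;0 0 0 -0.2 0 0 0;0 0 0 -0.2 0 0 0'; python3 -m jog '0 0 0 -0.2 0 0 0;0 0 0 -0.2 0 0 0;0 0 0 -0.2 0 0 0;0 0 0 -0.2 0 0 0;0 0 0 -0.2 0 0 0;0 0 0 -0.2 0 0 0;0 0 0 -0.2 0 0 0;0 0 0 -0.2 0 0 0'; done
```

```text
time: 10.17
eef_pos: [0.5794, -0.2738, 0.124]
orientation: [3.141, 0.0, 1.63]
force: [1.1, -0.2, 3.6]
width: 0.0011
grip_force: 1.7
time: 10.83
eef_pos: [0.5793, -0.2729, 0.1397]
orientation: [-3.141, -0.001, 1.63]
force: [-0.3, 2.9, 4.6]
width: 0.0002
grip_force: 1.9
```

```bash
python3 -m jog '0 0 0 -0.1 0 0 0;0 0 0 -0.1 0 0 0;0 0 0 -0.1 0 0 0;0 0 0 -0.1 0 0 0;0 0 0 -0.1 0 0 0;0 0 0 -0.1 0 0 0;0 0 0 -0.1 0 0 0;0 0 0 -0.1 0 0 0'; python3 -m jog '0 0 0 -0.1 0 0 0;0 0 0 -0.1 0 0 0;0 0 0 -0.1 0 0 0;0 0 0 -0.1 0 0 0;0 0 0 -0.1 0 0 0;0 0 0 -0.1 0 0 0;0 0 0 -0.1 0 0 0;0 0 0 -0.1 0 0 0'; python3 -m jog '0 0 0 -0.1 0 0 0;0 0 0 -0.1 0 0 0;0 0 0 -0.1 0 0 0;0 0 0 -0.1 0 0 0;0 0 0 -0.1 0 0 0;0 0 0 -0.1 0 0 0;0 0 0 -0.1 0 0 0;0 0 0 -0.1 0 0 0'
```

```text
time: 11.5
eef_pos: [0.5793, -0.2735, 0.1477]
orientation: [-3.141, -0.0, 1.63]
force: [-0.2, 2.3, 4.7]
width: 0.0004
grip_force: 2.0
time: 12.17
eef_pos: [0.5793, -0.2737, 0.1557]
orientation: [3.141, 0.0, 1.63]
force: [0.0, -0.1, -0.5]
width: 0.0004
grip_force: 0.0
time: 12.83
eef_pos: [0.5793, -0.2736, 0.1637]
orientation: [3.142, 0.0, 1.63]
force: [-0.2, 0.1, -1.3]
width: 0.0004
grip_force: 0.0
```

```bash
python3 -m jog '0 0 0 -1 0 0 0;0 0 0 -2 0 0 0;0 0 0 -2 0 0 0;0 0 0 -2 0 0 0;0 0 0 -1 0 0 0;0 0 0 0 0 0 0;0 0 0 0 0 0 0;0 0 0 0 0 0 0'; python3 - <<'E'
from bench import *
import cv2,numpy as np
from h import *
p,d=capture("scene"); np.savez("pics/scene4.npz",p=p,d=d,**camera_model("scene"));cv2.imwrite("pics/s4.png",p[:,:,::-1])
ex=np.array([-.06,.998]);ey=np.array([-.998,-.06]);c0=np.array([.5685,-.0994])
for n in("scene","scene4"):
    W=cloud(load(n));D=W[...,:2]-c0;X=D@ex;Y=D@ey;Z=W[...,2]
    m=(abs(Y)<.08)&(abs(X)<.08)&(Z>.1)&(Z<.25)
    print("slope",np.arctan(-np.polyfit(X[m],Z[m],1)[0]))
E
```

```text
time: 13.5
eef_pos: [0.5789, -0.2732, 0.2428]
orientation: [-3.141, -0.001, 1.63]
force: [-0.6, -0.0, -0.6]
width: 0.0006
grip_force: 0.0
slope 0.0005439139259444716
slope 0.0011271512400453788
```

View pics/s4.png

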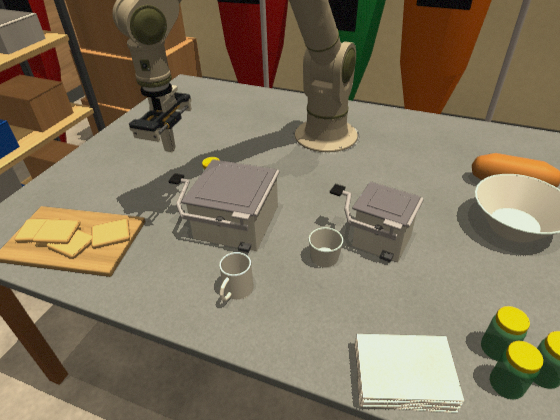

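The larger lid is shut at (235,185) with its pad back at (176,179). The hand is clear at (168,140), and the jar, tub, mug and smaller bin haven't moved.

```bash
python3 -c "
from bench import *
print(close_job())"
```

```text
the job is handed in; nothing more can be done
None
```

I pressed the larger bin's lever until its lid stood about 1 rad open, held it for over 3 s, eased it shut slowly and withdrew the hand; the final picture shows the lid shut and the smaller bin, jar, tub and mug where they stood, and the job is handed in, though the hand-in returned no verdict.

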